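# Lay the tea tray

### The arm

A 6-joint arm with a two-finger parallel gripper is mounted at the origin on a cart in front of the work surface, level with it; the furniture and walls round the work are solid. World frame = base frame: x ahead of the robot, y to its left, z up, the work surface at z = 0. Lengths are in mm, angles in degrees, forces in N, time in s.
With the tool pointing down it reaches from about 300 to 850 mm from the base axis. Payload 4.2 kg.
Tool frame: the origin (TCP) lies midway between the tips of the shut fingers; the grasp point (between the pads) lies 19 mm behind it (env.grip_point_offset is the distance from the TCP to the grasp point, in mm); z points along the fingers, x is the direction in which the jaws open and shut, and the axes are right-handed (so a half turn about z gives the same grasp; the last joint's range is limited). The gripper opens to 91 mm and grips with 3 to 60 N. Pads are 32 mm wide; open, the fingers measure 118 mm over their backs; the gripper's body (76 mm by 178 mm) begins 60 mm behind the grasp point.
Start: joints at [72.708, 18.312, 89.639, -0, 72.044, -1.146], TCP at [159.901, 552.336, 213.976] pointing down, gripper open.
Joint ranges: [-177.97, 177.97], [-48.28, 115.42], [12.27, 149.76], [-77.06, 257.06], [2.81, 150.46], [-146.56, 146.56]. Speed limits (degrees/s): [147.25, 147.25, 180, 180, 180, 180].

### API

Orientations are given as [roll, pitch, yaw] about the fixed x, y, z axes, in that order (R = Rz(yaw) Ry(pitch) Rx(roll)).
In Python, from workcell import env gives the robot as it stands.
- The arm moves only by the shell command python3 -m pendant 'ROWS' [FORCE]. ROWS is JSON, a list of rows, each an object with "xyz": the shift along the tool's x, y, z in m, a list of three; "roll": the turn about the tool's z in degrees; "jaw": the closure, from 0 (fully open) to 1 (shut). A call has exactly 8 rows; each row is the pose to reach, as a shift and turn from the pose commanded when the call began, along the tool's axes at that moment; what a row does not reach only later rows make up. A row lasts 1/8 s, in which the tool goes at most 62.5 mm and 10.7 degrees, less where a joint would pass 70% of its speed; a pose out of reach is approached as far as the arm can. A call with a gripper value outside its range is refused whole. The fingers move at their own pace and stop on an object; FORCE is the grip in N (left out, the last holds). Time passes only in rows, so rows that repeat a pose let the fingers close, or fill a call up. It gives the time, the measured TCP pose, the force and the opening at its end, in the units of the state.
- env.state(): the state, without advancing time (a new reading comes with each control period).
- env.grab_frame(name): name is "scene" or "top"; returns (picture, depth): 400x640x3 uint8, blue, green, red; 400x640 float32, mm along the optical axis (not along the pixel's ray), 0 where there is no reading.
- env.camera_params(name): a dict with "camera_matrix" (3x3 intrinsics, pixels), "cam_to_world" (4x4, takes a point from camera to world coordinates). Camera axes: x right, y up, looking along -z (the intrinsics and any distortion apply to the point x, -y, -z); pixel columns grow to the right and rows downward; lengths in mm; the calibration is good to about 2 mm. A picture is of the moment at which its call begins. camera_params takes no time and is no camera call.
- env.job_done(): hands the job in, once; it reports no verdict.
The state is a dict: "time_s": time; "qpos": joint angles; "qvel": joint speeds; "effort": joint torques, N m; "ee_pos": TCP position; "ee_rot": TCP orientation; "force": force on the tool from outside, world axes, zero at the start; "torque": the same for the moment, N m; "gripper_width": finger opening in mm.
Only numpy, scipy, OpenCV 4.12 (cv2) and the standard library are available. Lean on these libraries where they do the work, as an engineer would, in place of code of your own. Each camera call takes 0.05 s, during which the arm holds its last target. There are 200 camera calls.

### The job

Lay the tea tray: hang the tea infuser in the mug and then close the infuser with its lid, stand the honey jar on the tray midway between the mug and the bowl, and put the lemon in the bowl. The mug and the bowl stay where they are on the tray; leave the jam jar and the onion alone.

Things in the scene. Friction and masses are not known exactly. Their poses are not given: they have to be found in the camera images.
- tray: dark wooden serving tray, fixed, 270 (x) by 420 (y) mm; its floor is 12 mm above the worktop; rims 26 mm high along the long sides and ends 53 mm high with hand holes. Origin: centre of its underside; x across it (away from the robot), y along it.
- mug_mouth (a point): centre of the mouth of the plain green mug that stands upright on the tray, loose: level with its rim, 96 mm above its foot. The cup is 86 mm across outside; the space inside takes something 58 mm across. Its handle points roughly to the robot (to this point's -y) and reaches 81 mm from the cup's axis. z up.
- bowl: small white bowl standing on the tray at the other end from the mug, 115 mm across the rim, 56 mm high, loose. Origin: centre of its underside; its inner floor is 8 mm above that. The mouth is 98 mm across inside and narrows: two fingers beside the lemon do not go down into it without pushing it, so hold the lemon high and let go with the fingertips at the rim (it may drop 20 to 30 mm).
- infuser: tea infuser standing on its foot: perforated steel basket, 49 mm across; round it a black flange 94 mm across, 52 to 56 mm above the foot, which lies on a mug's rim; above that a steel collar 58 mm across, up to 76 mm (grip it here: the flange leaves 18 mm beside it for fingertips), bore 51 mm. Origin: centre of the foot, 52 mm below mug_mouth when hung. z up.
- lid: round steel lid of the infuser, 66 mm across: under the plate a plug 44 mm in diameter and 7 mm deep, on top a black knob 22 mm in diameter from 12 to 34 mm above the plug's underside. Origin: centre of the plug's underside; closed, it lies 69 mm above the infuser's origin. z up.
- honey: glass honey jar with a grey screw lid, 71 mm across (68 mm between the fingers), 110 mm high, amber content: the taller of the two jars. Origin: centre of its underside.
- lemon_mid (a point): middle of a yellow lemon, 78 mm long (its x), 55 mm wide (its y), 56 mm high, lying on the worktop (this point 28 mm above it).
- jam: bystander: glass jam jar with red content and a white lid, 68 mm across, 84 mm high: the shorter of the two jars. Origin: centre of its underside.
- the_onion: bystander: brown onion, 75 mm across, 77 mm high. Origin: its underside.
There are look-alikes about, which are no part of the job. What is shaped like the honey but pink is not meant. Leave any pink look-alike of the infuser alone.

How it is judged:
By the outcome, as a careful person would: the job done as asked, in the order asked, and still so for the second after the job is handed in, with the robot touching nothing.
It also fails if it takes over 128 s, if anything falls off the work surface, if the arm or the gripper's body presses on something with over 40 N, if the wrist force passes 120 N, or if a joint passes its speed limit or range.

## Working session

There is one attempt and no reset: what is moved stays moved. The work goes in short steps, Python scripts to look and compute and a shell command to move; the robot and the scene stay as the last step left them, time stands still between calls to the robot, and variables do not carry over. Pictures are saved under pics/ and viewed, about 12 in all and at most 16, crops included, and the job is handed in when it is done.

```bash
ls; mkdir -p pics; cat > h.py <<'E'
import numpy as np, cv2
from workcell import env
def cam(n):
    p=env.camera_params(n); return np.array(p["camera_matrix"],float),np.array(p["cam_to_world"],float),p
def cloud(n,depth):
    K,T,_=cam(n); v,u=np.mgrid[0:400,0:640]
    x=(u-K[0,2])/K[0,0]*depth; y=(v-K[1,2])/K[1,1]*depth
    P=np.stack([x,-y,-depth,np.ones_like(depth)],-1)@T.T
    P=P[...,:3]; P[depth<=0]=np.nan; return P
def ray(n,u,v,z):
    K,T,_=cam(n); d=T[:3,:3]@np.array([(u-K[0,2])/K[0,0],-(v-K[1,2])/K[1,1],-1.]); o=T[:3,3]
    return o+d*(z-o[2])/d[2]
E
python3 - <<'E'
from h import *
for n in ("scene","top"):
    im,d=env.grab_frame(n); cv2.imwrite(f"pics/{n}0.png",im); np.savez(f"{n}0.npz",im=im,d=d)
    print(n,{k:(np.round(v,3).tolist() if not isinstance(v,str) else v) for k,v in env.camera_params(n).items()})
print(env.state(), env.grip_point_offset)
E
```

```text
pics
scene {'camera_matrix': [[451.139, 0.0, 314.623], [0.0, 451.139, 203.878], [0.0, 0.0, 1.0]], 'cam_to_world': [[-0.726, 0.485, -0.487, -320.155], [-0.687, -0.499, 0.528, 980.818], [0.013, 0.718, 0.696, 1338.514], [0.0, 0.0, 0.0, 1.0]]}
top {'camera_matrix': [[371.116, 0.0, 319.381], [0.0, 371.116, 202.439], [0.0, 0.0, 1.0]], 'cam_to_world': [[0.013, 0.994, -0.113, 394.271], [-1.0, 0.012, -0.005, 54.223], [-0.004, 0.113, 0.994, 1274.944], [0.0, 0.0, 0.0, 1.0]]}
{'time_s': 0.1, 'qpos': array([ 7.27086944e+01,  1.83480751e+01,  8.96976381e+01, -1.41466743e-04,
        7.20425533e+01, -1.14457381e+00]), 'qvel': array([ 0.04272525, -0.15156156, -0.15856079,  0.02312469,  0.04766517,
        0.00402838]), 'effort': array([ 1.21370613e-03, -4.13332522e+01, -2.32507181e+01,  7.28710229e-02,
        4.21499158e-02, -4.57585304e-05]), 'ee_pos': array([159.7661247 , 551.91218326, 213.21541432]), 'ee_rot': array([-1.79998371e+02,  8.82515859e-02,  7.38533132e+01]), 'force': array([-0.53264269,  0.52771648, -0.28028024]), 'torque': array([ 0.0175855 ,  0.02369473, -0.0356066 ]), 'gripper_width': 91.34298010956952} 18.8
```

View pics/scene0.png

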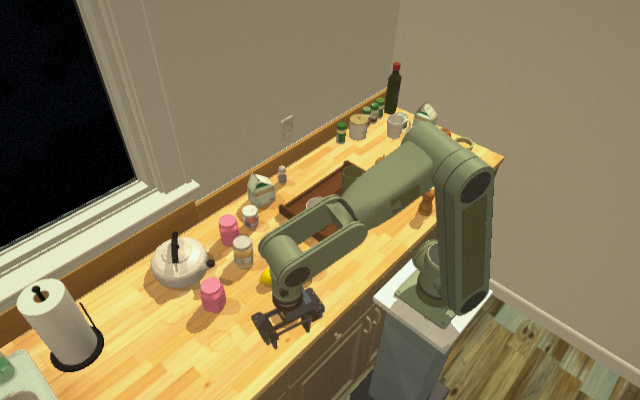

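View pics/top0.png

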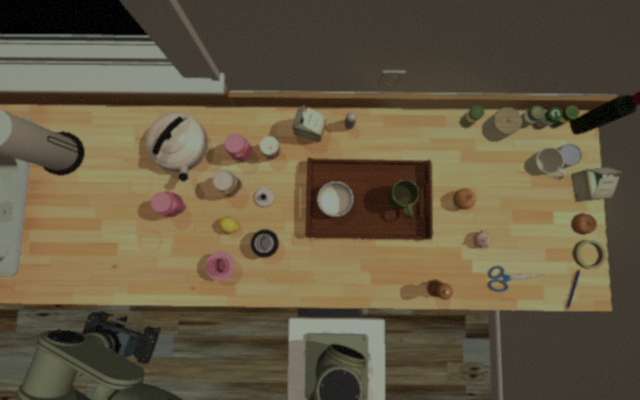

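The top view shows the bowl at (335,198), mug (404,195) with its handle towards (408,213), infuser (264,243), lid (264,197), lemon (230,226), honey (227,183), jam (270,147) and onion (465,199). The pink decoys are at (168,203), (237,146) and (219,265). Next I measure these.

```bash
python3 - <<'E'
from h import *
f=np.load("top0.npz"); im,d=f["im"],f["d"]; P=cloud("top",d)
print("table z",np.nanmedian(P[270:290,300:400,2]))
for n,(u,v,r) in dict(bowl=(335,198,24),mug=(404,195,24),inf=(264,243,20),lid=(264,197,14),lemon=(230,226,15),honey=(227,183,18),jam=(270,147,14),onion=(465,199,15)).items():
    w=P[v-r:v+r+1,u-r:u+r+1]; z=w[...,2]; zm=np.nanpercentile(z,98)
    print(n,"z98 %.0f"%zm)
    for lo,hi in ((0.35,0.6),(0.6,0.85),(0.85,1.1)):
        m=((z>lo*zm)&(z<hi*zm)).astype(np.uint8)
        if m.sum()<8: continue
        q=w[m>0]; c,s,a=cv2.minAreaRect(q[:,:2].astype(np.float32)); cc,rr=cv2.minEnclosingCircle(q[:,:2].astype(np.float32))
        print("  z %.0f-%.0f n%d circ"%(lo*zm,hi*zm,m.sum()),np.round(cc),round(rr),"rect",np.round(c),np.round(s),round(a),"mean",q.mean(0).round())
c=im[120:290,140:480]; c=cv2.resize(c,(800,400),interpolation=cv2.INTER_CUBIC); cv2.imwrite("pics/c1.png",np.clip(c*1.6,0,255).astype(np.uint8))
E
```

```text
table z 0.002431400943009976
bowl z98 68
  z 24-41 n470 circ [546.   9.] 52 rect [546.   9.] [ 98. 101.] 1 mean [547.   9.  30.]
  z 41-58 n111 circ [544.   9.] 56 rect [548.   9.] [107. 104.] 51 mean [563.   5.  48.]
  z 58-75 n130 circ [546.  10.] 58 rect [545.  10.] [112. 112.] 90 mean [548.   7.  66.]
mug z98 107
  z 37-64 n183 circ [ 564. -259.] 90 rect [ 565. -235.] [132. 160.] 89 mean [ 558. -245.   49.]
  z 64-91 n116 circ [ 543. -217.] 60 rect [ 552. -221.] [111.  83.] 45 mean [ 559. -216.   78.]
  z 91-117 n194 circ [ 547. -216.] 59 rect [ 552. -208.] [ 84. 107.] 75 mean [ 550. -217.  102.]
inf z98 76
  z 27-46 n18 circ [398. 246.] 20 rect [398. 253.] [14. 40.] 87 mean [397. 255.  36.]
  z 46-65 n438 circ [397. 239.] 47 rect [398. 239.] [91. 90.] 46 mean [397. 239.  56.]
  z 65-84 n70 circ [397. 239.] 29 rect [399. 239.] [54. 56.] 1 mean [398. 239.  75.]
lid z98 32
  z 11-19 n138 circ [555. 251.] 32 rect [555. 251.] [58. 60.] 52 mean [554. 250.  13.]
  z 27-35 n29 circ [555. 252.] 10 rect [556. 251.] [19. 19.] 30 mean [555. 251.  32.]
lemon z98 55
  z 19-33 n22 circ [459. 3
[... 370 characters left out ...]
ct [595. 368.] [67. 70.] 53 mean [585. 351.  83.]
  z 95-124 n339 circ [595. 370.] 33 rect [594. 369.] [62. 63.] 1 mean [594. 368. 109.]
jam z98 88
  z 31-53 n17 circ [699. 225.] 26 rect [693. 223.] [13. 52.] 16 mean [693. 218.  43.]
  z 53-75 n45 circ [717. 229.] 33 rect [705. 222.] [35. 65.] 29 mean [698. 219.  60.]
  z 75-97 n289 circ [718. 230.] 32 rect [719. 229.] [60. 62.] 90 mean [717. 229.  84.]
onion z98 65
  z 23-39 n48 circ [ 555. -426.] 37 rect [ 551. -421.] [71. 56.] 36 mean [ 547. -407.   33.]
  z 39-56 n225 circ [ 555. -426.] 36 rect [ 556. -426.] [67. 67.] 62 mean [ 554. -421.   49.]
  z 56-72 n105 circ [ 555. -423.] 27 rect [ 553. -423.] [42. 44.] 36 mean [ 553. -423.   60.]
```

View pics/c1.png

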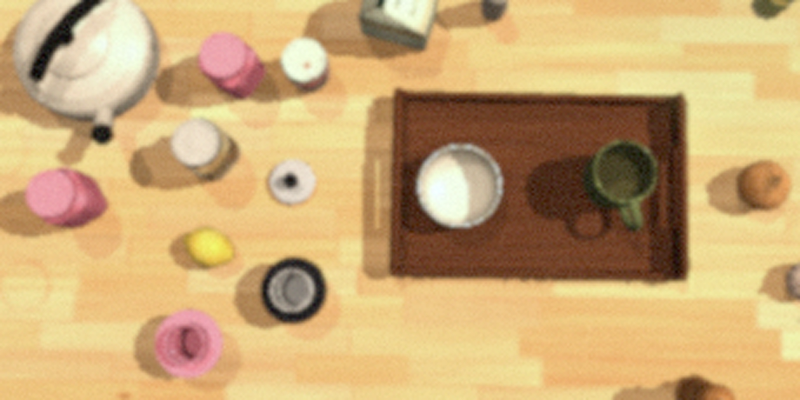

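```bash
python3 - <<'E'
from h import *
from scipy.optimize import least_squares
f=np.load("top0.npz"); im,d=f["im"],f["d"]; P=cloud("top",d)
def circ(u,v,r,lo,hi):
    q=P[v-r:v+r+1,u-r:u+r+1].reshape(-1,3); q=q[(q[:,2]>lo)&(q[:,2]<hi)]
    s=least_squares(lambda p:np.hypot(q[:,0]-p[0],q[:,1]-p[1])-p[2],[*q[:,:2].mean(0),30],loss="soft_l1",f_scale=3)
    return s.x.round(1),len(q)
print("mug",circ(404,191,18,102,115)); print("bowl",circ(335,198,20,64,75)); print("collar",circ(264,243,14,68,84))
print("flange",circ(264,243,20,48,62)); print("lidplate",circ(264,197,14,8,20))
hsv=cv2.cvtColor(im,cv2.COLOR_BGR2HSV)
m=np.zeros(im.shape[:2],np.uint8); w=hsv[208:246,212:250]; m[208:246,212:250]=((w[...,1]>200)&(w[...,0]>20)&(w[...,0]<34)&(P[208:246,212:250,2]>15))*255
c=max(cv2.findContours(m,0,2)[0],key=cv2.contourArea); pts=np.array([ray("top",*p[0],28)[:2] for p in c],np.float32)
print("lemon",cv2.fitEllipse(pts),cv2.minAreaRect(pts))
for n,u,v in (("pinkA",168,203),("pinkB",237,146),("pinkinf",219,265),("kettle",177,143)):
    q=P[v-28:v+29,u-28:u+29].reshape(-1,3); s=hsv[v-28:v+29,u-28:u+29].reshape(-1,3)
    k=q[:,2]>15
    if n[0]=="p": k&=(s[:,0]>155)&(s[:,1]>60)
    q=q[k]; print(n,q.min(0).round(),q.max(0).round(),np.nanpercentile(q[:,2],95))
# tray ends
k=(P[...,2]>18)&(P[...,2]<60); k[:,:295]=0;k[:,440:]=0;k[:150]=0;k[245:]=0
q=P[k]; print("tray",cv2.minAreaRect(q[:,:2].astype(np.float32)))
E
```

```text
mug (array([ 562.2, -211.2,   41.2]), 96)
bowl (array([545.4,   9.7,  55.8]), 103)
collar (array([397.7, 238.5,  26.9]), 68)
flange (array([397.6, 238.9,  37.8]), 429)
lidplate (array([555.7, 252.3,  24.1]), 230)Traceback (most recent call last):
  File "<stdin>", line 12, in <module>
ValueError: max() iterable argument is empty
```

```bash
python3 -m pendant '[{"xyz":[-0.03,0.04,0],"roll":10,"jaw":0},{"xyz":[-0.06,0.08,0],"roll":20,"jaw":0},{"xyz":[-0.09,0.12,0],"roll":30,"jaw":0},{"xyz":[-0.12,0.16,0],"roll":40,"jaw":0},{"xyz":[-0.15,0.2,0],"roll":50,"jaw":0},{"xyz":[-0.18,0.24,0],"roll":60,"jaw":0},{"xyz":[-0.21,0.28,0.01],"roll":70,"jaw":0},{"xyz":[-0.235,0.315,0.02],"roll":73.85,"jaw":0}]' 20
```

```text
time_s: 1.1
ee_pos: [397.8, 237.4, 193.6]
ee_rot: [-180.0, -0.0, -0.2]
force: [0.1, 0.1, -0.9]
gripper_width: 90.8
```

```bash
python3 -m pendant '[{"xyz":[0,-0.001,0.03],"roll":0,"jaw":0},{"xyz":[0,-0.001,0.07],"roll":0,"jaw":0},{"xyz":[0,-0.001,0.1],"roll":0,"jaw":0},{"xyz":[0,-0.001,0.12],"roll":0,"jaw":0},{"xyz":[0,-0.001,0.13],"roll":0,"jaw":0},{"xyz":[0,-0.001,0.133],"roll":0,"jaw":0},{"xyz":[0,-0.001,0.133],"roll":0,"jaw":1},{"xyz":[0,-0.001,0.133],"roll":0,"jaw":1}]' 20
python3 -m pendant '[{"xyz":[0,0,0],"roll":0,"jaw":1},{"xyz":[0,0,0],"roll":0,"jaw":1},{"xyz":[0,0,0],"roll":0,"jaw":1},{"xyz":[0,0,-0.02],"roll":0,"jaw":1},{"xyz":[0,0,-0.05],"roll":0,"jaw":1},{"xyz":[0,0,-0.09],"roll":0,"jaw":1},{"xyz":[0,0,-0.12],"roll":0,"jaw":1},{"xyz":[0,0,-0.13],"roll":0,"jaw":1}]' 20
python3 - <<'E'
from h import *
im,d=env.grab_frame("top"); np.savez("t1.npz",im=im,d=d); P=cloud("top",d)
im2,_=env.grab_frame("scene")
hsv=cv2.cvtColor(im,cv2.COLOR_BGR2HSV); print("lemon px",hsv[226,230],P[226,230].round())
cv2.imwrite("pics/s1.png",np.vstack([cv2.resize(im[130:290,170:450],(700,400)),]))
cv2.imwrite("pics/s1b.png",np.hstack([cv2.resize(im2[120:320,180:480],(795,530))]))
E
```

```text
time_s: 2.1
ee_pos: [397.6, 240.3, 61.7]
ee_rot: [-179.9, -0.1, 0.0]
force: [-0.6, -1.0, 1.0]
gripper_width: 74.0
time_s: 3.1
ee_pos: [397.7, 240.4, 192.4]
ee_rot: [-179.9, -0.1, 0.0]
force: [0.0, 0.2, -1.7]
gripper_width: 57.8
lemon px [32 57 90] [428. 230. 560.]
```

View pics/s1b.png

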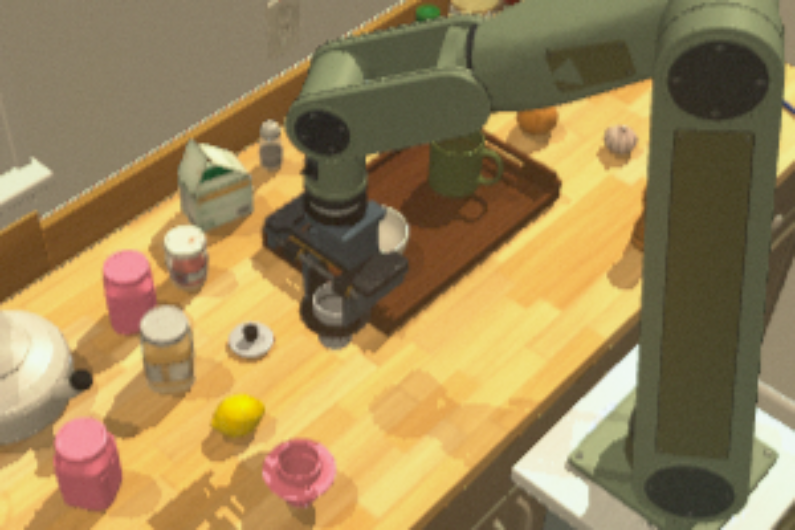

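```bash
python3 -m pendant '[{"xyz":[0.01,0.02,-0.02],"roll":0,"jaw":1},{"xyz":[0.03,0.07,-0.03],"roll":0,"jaw":1},{"xyz":[0.05,0.125,-0.03],"roll":0,"jaw":1},{"xyz":[0.07,0.18,-0.03],"roll":0,"jaw":1},{"xyz":[0.09,0.235,-0.03],"roll":0,"jaw":1},{"xyz":[0.11,0.29,-0.03],"roll":0,"jaw":1},{"xyz":[0.13,0.345,-0.03],"roll":0,"jaw":1},{"xyz":[0.145,0.395,-0.03],"roll":0,"jaw":1}]' 20
python3 -m pendant '[{"xyz":[0.01,0.028,0],"roll":0,"jaw":1},{"xyz":[0.017,0.047,0],"roll":0,"jaw":1},{"xyz":[0.0195,0.055,0],"roll":0,"jaw":1},{"xyz":[0.0195,0.055,0],"roll":0,"jaw":1},{"xyz":[0.0195,0.055,0],"roll":0,"jaw":1},{"xyz":[0.0195,0.055,0],"roll":0,"jaw":1},{"xyz":[0.0195,0.055,0],"roll":0,"jaw":1},{"xyz":[0.0195,0.055,0],"roll":0,"jaw":1}]' 20
python3 - <<'E'
from h import *
print(env.state()["ee_pos"],env.state()["gripper_width"])
im,d=env.grab_frame("top"); np.savez("t2.npz",im=im,d=d); P=cloud("top",d)
im2,d2=env.grab_frame("scene"); np.savez("s2.npz",im=im2,d=d2)
cv2.imwrite("pics/s2.png",np.vstack([cv2.resize(im[150:260,280:460],(640,390)),]))
# lemon now
hsv=cv2.cvtColor(im,cv2.COLOR_BGR2HSV); w=hsv[208:246,212:250]; print(hsv[226,230],P[226,230].round())
m=np.zeros(im.shape[:2],np.uint8); m[208:246,212:250]=((w[...,1]>140)&(P[208:246,212:250,2]>15))*255
c=max(cv2.findContours(m,0,2)[0],key=cv2.contourArea); pts=np.array([ray("top",*p[0],28)[:2] for p in c],np.float32)
print("lemon",cv2.fitEllipse(pts),cv2.minAreaRect(pts))
for n,u,v in (("pinkA",168,203),("pinkB",237,146),("pinkinf",219,265),("kettle",177,143)):
    q=P[v-28:v+29,u-28:u+29].reshape(-1,3); s=hsv[v-28:v+29,u-28:u+29].reshape(-1,3)
    k=q[:,2]>15
    if n[0]=="p": k&=(s[:,0]>155)&(s[:,1]>60)
    q=q[k]
    if len(q): print(n,q.min(0).round(),q.max(0).round())
E
```

```text
time_s: 4.2
ee_pos: [541.9, -156.8, 218.5]
ee_rot: [-179.9, 0.2, -0.0]
force: [0.5, 0.2, -0.2]
gripper_width: 57.4
time_s: 5.2
ee_pos: [561.7, -209.7, 221.1]
ee_rot: [-180.0, -0.0, 0.0]
force: [-0.4, -0.8, -0.3]
gripper_width: 57.5
[ 561.651956   -209.72614568  221.09991009] 57.46684935134801
[ 29 143 157] [452. 354.  54.]
lemon ((456.5740051269531, 366.1566162109375), (49.91209411621094, 71.3619155883789), 161.29200744628906) ((456.9131774902344, 365.9909362792969), (60.86431121826172, 59.9918212890625), 27.630306243896484)
pinkA [485. 521.  17.] [558. 592. 116.]
pinkB [676. 298.  22.] [744. 368. 116.]
pinkinf [280. 337.  16.] [367. 425.  81.]
kettle [627. 452.  16.] [825. 635. 148.]
```

View pics/s2.png

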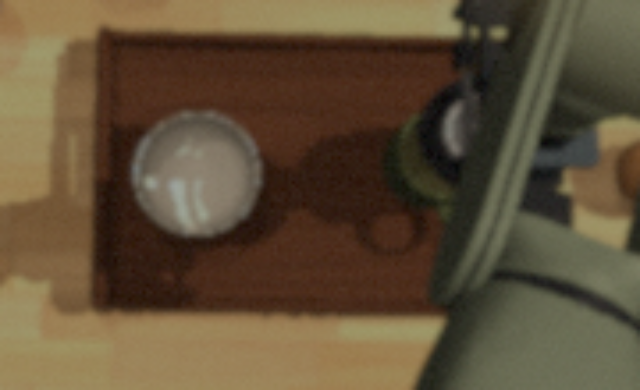

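```bash
python3 -m pendant '[{"xyz":[0.0005,0,0.02],"roll":0,"jaw":1},{"xyz":[0.0005,0,0.035],"roll":0,"jaw":1},{"xyz":[0.0005,0,0.045],"roll":0,"jaw":1},{"xyz":[0.0005,0,0.053],"roll":0,"jaw":1},{"xyz":[0.0005,0,0.06],"roll":0,"jaw":1},{"xyz":[0.0005,0,0.067],"roll":0,"jaw":1},{"xyz":[0.0005,0,0.073],"roll":0,"jaw":1},{"xyz":[0.0005,0,0.078],"roll":0,"jaw":1}]' 20
python3 - <<'E'
from h import *
im2,d2=env.grab_frame("scene")
cv2.imwrite("pics/s3.png",cv2.resize(im2[130:260,250:430],(760,550)))
E
```

```text
time_s: 6.3
ee_pos: [562.2, -210.0, 142.6]
ee_rot: [-180.0, -0.0, 0.0]
force: [0.2, -0.2, -1.3]
gripper_width: 57.2
```

View pics/s3.png

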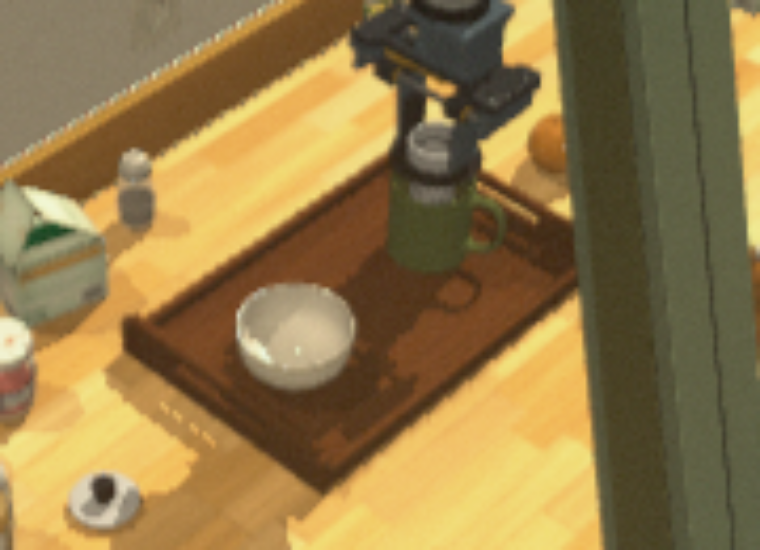

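The infuser is entering the mug: its flange (435,160) sits above the rim (435,195), and no force shows. I'll lower it the rest of the way.

```bash
python3 -m pendant '[{"xyz":[0,0,0.008],"roll":0,"jaw":1},{"xyz":[0,0,0.015],"roll":0,"jaw":1},{"xyz":[0,0,0.02],"roll":0,"jaw":1},{"xyz":[0,0,0.022],"roll":0,"jaw":1},{"xyz":[0,0,0.0235],"roll":0,"jaw":1},{"xyz":[0,0,0.0235],"roll":0,"jaw":1},{"xyz":[0,0,0.0235],"roll":0,"jaw":1},{"xyz":[0,0,0.0235],"roll":0,"jaw":1}]' 20
```

```text
time_s: 7.35
ee_pos: [562.3, -210.0, 119.6]
ee_rot: [180.0, -0.0, 0.0]
force: [-1.1, -0.4, -1.5]
gripper_width: 57.9
```

```bash
python3 -m pendant '[{"xyz":[0,0,0.001],"roll":0,"jaw":1},{"xyz":[0,0,0.001],"roll":0,"jaw":0},{"xyz":[0,0,0.001],"roll":0,"jaw":0},{"xyz":[0,0,0.001],"roll":0,"jaw":0},{"xyz":[0,0,0.001],"roll":0,"jaw":0},{"xyz":[0,0,-0.02],"roll":0,"jaw":0},{"xyz":[0,0,-0.06],"roll":0,"jaw":0},{"xyz":[0,0,-0.09],"roll":0,"jaw":0}]' 20
python3 -m pendant '[{"xyz":[0,-0.05,-0.01],"roll":0,"jaw":0.2},{"xyz":[0,-0.11,-0.01],"roll":0,"jaw":0.4},{"xyz":[0,-0.17,-0.01],"roll":0,"jaw":0.4},{"xyz":[0,-0.23,-0.01],"roll":0,"jaw":0.4},{"xyz":[0,-0.29,-0.01],"roll":0,"jaw":0.4},{"xyz":[-0.003,-0.35,-0.01],"roll":0,"jaw":0.4},{"xyz":[-0.005,-0.41,0.01],"roll":0,"jaw":0.4},{"xyz":[-0.007,-0.45,0.04],"roll":0,"jaw":0.4}]' 20
python3 - <<'E'
from h import *
im,d=env.grab_frame("top"); np.savez("t3.npz",im=im,d=d); P=cloud("top",d)
im2,d2=env.grab_frame("scene")
a=cv2.resize(im[160:250,290:440],(500,300)); b=cv2.resize(im2[130:260,270:420],(500,433)); b=b[:300]
cv2.imwrite("pics/s4.png",np.vstack([a,b]))
from scipy.optimize import least_squares
def circ(u,v,r,lo,hi):
    q=P[v-r:v+r+1,u-r:u+r+1].reshape(-1,3); q=q[(q[:,2]>lo)&(q[:,2]<hi)]
    s=least_squares(lambda p:np.hypot(q[:,0]-p[0],q[:,1]-p[1])-p[2],[*q[:,:2].mean(0),30],loss="soft_l1",f_scale=3)
    return s.x.round(1),len(q),np.median(q[:,2])
print("collar",circ(405,192,18,120,145)); print("flange",circ(405,192,20,102,119))
E
```

```text
time_s: 8.35
ee_pos: [562.5, -210.1, 211.0]
ee_rot: [180.0, -0.1, 0.0]
force: [-0.4, 0.7, 1.1]
gripper_width: 90.9
time_s: 9.35
ee_pos: [555.5, 243.0, 170.0]
ee_rot: [-179.9, -0.2, 0.1]
force: [-0.3, -0.2, -1.5]
gripper_width: 54.7
collar (array([ 561.7, -209.9,   27. ]), 87, np.float64(130.196701066503))
flange (array([ 561.8, -210.5,   38. ]), 464, np.float64(111.32209146002776))
```

View pics/s4.png

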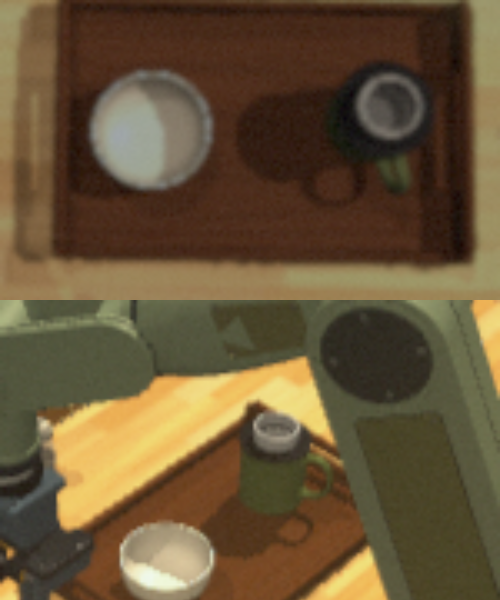

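```bash
python3 -m pendant '[{"xyz":[0,-0.01,0.04],"roll":0,"jaw":0.4},{"xyz":[0,-0.011,0.08],"roll":0,"jaw":0.4},{"xyz":[0,-0.011,0.115],"roll":0,"jaw":0.4},{"xyz":[0,-0.011,0.135],"roll":0,"jaw":0.4},{"xyz":[0,-0.011,0.145],"roll":0,"jaw":0.4},{"xyz":[0,-0.011,0.148],"roll":0,"jaw":0.4},{"xyz":[0,-0.011,0.148],"roll":0,"jaw":0.4},{"xyz":[0,-0.011,0.148],"roll":0,"jaw":0.4}]' 20
```

```text
time_s: 10.45
ee_pos: [555.8, 251.2, 22.5]
ee_rot: [-180.0, -0.1, 0.0]
force: [0.6, 0.6, -0.3]
gripper_width: 54.8
```

```bash
python3 -m pendant '[{"xyz":[0,-0.0005,0.004],"roll":0,"jaw":0.4},{"xyz":[0,-0.0005,0.006],"roll":0,"jaw":0.4},{"xyz":[0,-0.0005,0.006],"roll":0,"jaw":1},{"xyz":[0,-0.0005,0.006],"roll":0,"jaw":1},{"xyz":[0,-0.0005,0.006],"roll":0,"jaw":1},{"xyz":[0,-0.0005,0.006],"roll":0,"jaw":1},{"xyz":[0,-0.0005,0.006],"roll":0,"jaw":1},{"xyz":[0,-0.0005,0.006],"roll":0,"jaw":1}]' 20
python3 -m pendant '[{"xyz":[0,0,0],"roll":0,"jaw":1},{"xyz":[0,0,-0.02],"roll":0,"jaw":1},{"xyz":[0,0,-0.05],"roll":0,"jaw":1},{"xyz":[0,0,-0.1],"roll":0,"jaw":1},{"xyz":[0,0,-0.15],"roll":0,"jaw":1},{"xyz":[0,0,-0.18],"roll":0,"jaw":1},{"xyz":[0,0.02,-0.19],"roll":0,"jaw":1},{"xyz":[0,0.06,-0.19],"roll":0,"jaw":1}]' 20
```

```text
time_s: 11.45
ee_pos: [555.2, 251.5, 15.5]
ee_rot: [-180.0, -0.0, 0.0]
force: [0.0, 0.7, -0.2]
gripper_width: 20.9
time_s: 12.45
ee_pos: [554.8, 190.6, 205.1]
ee_rot: [180.0, 0.0, 0.1]
force: [0.7, -0.4, -0.6]
gripper_width: 20.9
```

```bash
python3 -m pendant '[{"xyz":[0.001,0.055,0],"roll":0,"jaw":1},{"xyz":[0.002,0.11,0],"roll":0,"jaw":1},{"xyz":[0.003,0.165,0],"roll":0,"jaw":1},{"xyz":[0.004,0.22,0],"roll":0,"jaw":1},{"xyz":[0.005,0.275,0],"roll":0,"jaw":1},{"xyz":[0.006,0.33,0],"roll":0,"jaw":1},{"xyz":[0.0065,0.38,0],"roll":0,"jaw":1},{"xyz":[0.0065,0.401,0],"roll":0,"jaw":1}]' 20
python3 -m pendant '[{"xyz":[0,0,0],"roll":0,"jaw":1},{"xyz":[0,0,0],"roll":0,"jaw":1},{"xyz":[0,0,0.02],"roll":0,"jaw":1},{"xyz":[0,0,0.035],"roll":0,"jaw":1},{"xyz":[0,0,0.045],"roll":0,"jaw":1},{"xyz":[0,0,0.049],"roll":0,"jaw":1},{"xyz":[0,0,0.05],"roll":0,"jaw":1},{"xyz":[0,0,0.05],"roll":0,"jaw":1}]' 20
python3 - <<'E'
from h import *
im,d=env.grab_frame("top"); im2,d2=env.grab_frame("scene")
a=cv2.resize(im[160:250,290:440],(500,300)); b=cv2.resize(im2[140:230,300:420],(500,375))[:300]
cv2.imwrite("pics/s5.png",np.vstack([a,b])); print(env.state()["ee_pos"])
E
```

```text
time_s: 13.45
ee_pos: [559.7, -212.5, 203.6]
ee_rot: [-180.0, 0.2, -0.2]
force: [-0.6, 0.5, -0.2]
gripper_width: 20.8
time_s: 14.45
ee_pos: [562.0, -209.6, 155.9]
ee_rot: [180.0, -0.1, 0.0]
force: [-0.5, -0.3, 0.2]
gripper_width: 21.1
[ 561.92492036 -209.62913221  155.88815815]
```

View pics/s5.png

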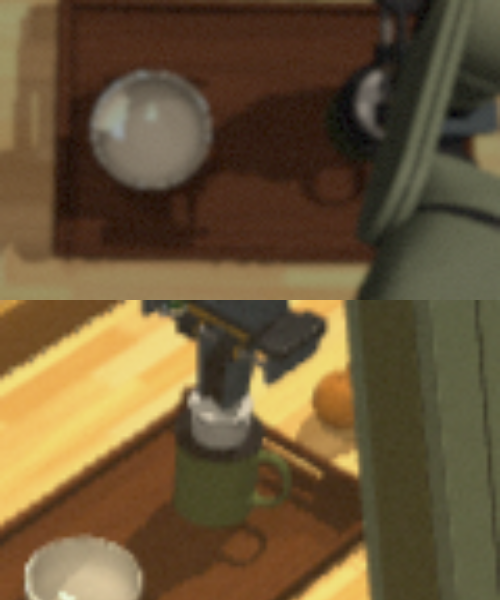

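The lid (220,405) is centred just above the collar, so I'll lower it.

```bash
python3 -m pendant '[{"xyz":[0,0,0.004],"roll":0,"jaw":1},{"xyz":[0,0,0.008],"roll":0,"jaw":1},{"xyz":[0,0,0.011],"roll":0,"jaw":1},{"xyz":[0,0,0.013],"roll":0,"jaw":1},{"xyz":[0,0,0.0145],"roll":0,"jaw":1},{"xyz":[0,0,0.0145],"roll":0,"jaw":1},{"xyz":[0,0,0.0145],"roll":0,"jaw":1},{"xyz":[0,0,0.0145],"roll":0,"jaw":1}]' 20
```

```text
time_s: 15.55
ee_pos: [561.7, -209.5, 141.0]
ee_rot: [180.0, -0.0, 0.0]
force: [0.4, -0.5, -0.8]
gripper_width: 20.8
```

```bash
python3 -m pendant '[{"xyz":[0,0,0.0005],"roll":0,"jaw":0.4},{"xyz":[0,0,0.0005],"roll":0,"jaw":0.4},{"xyz":[0,0,0.0005],"roll":0,"jaw":0.4},{"xyz":[0,0,0.0005],"roll":0,"jaw":0.4},{"xyz":[0,0,-0.02],"roll":0,"jaw":0.4},{"xyz":[0,0,-0.06],"roll":0,"jaw":0.4},{"xyz":[0,-0.02,-0.08],"roll":0,"jaw":0},{"xyz":[0,-0.07,-0.08],"roll":0,"jaw":0}]' 20
python3 -m pendant '[{"xyz":[0.003,-0.06,0],"roll":0,"jaw":0},{"xyz":[0.006,-0.12,0],"roll":0,"jaw":0},{"xyz":[0.01,-0.18,0],"roll":0,"jaw":0},{"xyz":[0.015,-0.24,0],"roll":0,"jaw":0},{"xyz":[0.02,-0.3,0],"roll":0,"jaw":0},{"xyz":[0.025,-0.36,0],"roll":0,"jaw":0},{"xyz":[0.029,-0.42,0],"roll":0,"jaw":0},{"xyz":[0.033,-0.475,0],"roll":0,"jaw":0}]' 30
python3 - <<'E'
from h import *
from scipy.optimize import least_squares
im,d=env.grab_frame("top"); P=cloud("top",d); im2,d2=env.grab_frame("scene")
a=cv2.resize(im[160:250,290:440],(500,300)); b=cv2.resize(im2[140:230,300:420],(500,375))[:300]
cv2.imwrite("pics/s6.png",np.vstack([a,b]))
def circ(u,v,r,lo,hi):
    q=P[v-r:v+r+1,u-r:u+r+1].reshape(-1,3); q=q[(q[:,2]>lo)&(q[:,2]<hi)]
    s=least_squares(lambda p:np.hypot(q[:,0]-p[0],q[:,1]-p[1])-p[2],[*q[:,:2].mean(0),30],loss="soft_l1",f_scale=3)
    return s.x.round(1),len(q),np.median(q[:,2]).round(1)
print("lid",circ(405,190,18,122,148)); print("flange",circ(405,192,20,102,119)); print("knob",circ(405,190,18,150,170)); print("bowl",circ(335,198,20,64,75))
E
```

```text
time_s: 16.55
ee_pos: [563.0, -140.5, 223.0]
ee_rot: [179.9, -0.3, -0.2]
force: [-0.0, 0.1, -0.7]
gripper_width: 71.6
time_s: 17.55
ee_pos: [594.5, 337.7, 221.0]
ee_rot: [-180.0, -0.0, 0.0]
force: [0.5, -0.8, 0.4]
gripper_width: 90.9
lid (array([ 562.2, -209. ,   24.2]), 298, np.float64(136.2))
flange (array([ 563.4, -211.6,   40.6]), 338, np.float64(111.3))
knob (array([ 561. , -207.9,    7.5]), 41, np.float64(157.7))
bowl (array([545.4,   9.7,  55.8]), 108, np.float64(67.7))
```

View pics/s6.png

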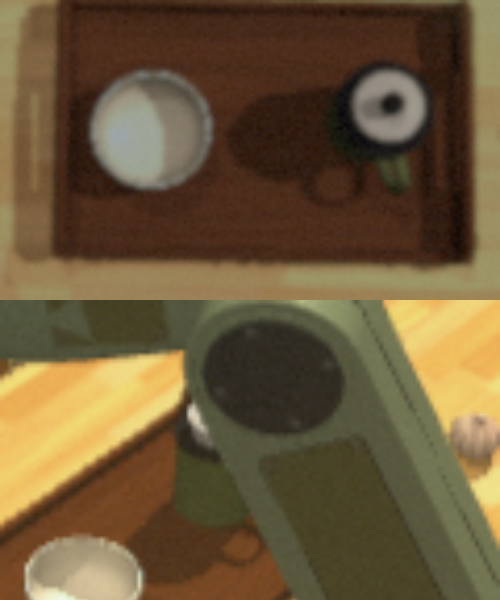

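```bash
python3 -m pendant '[{"xyz":[0,-0.025,0],"roll":0,"jaw":0},{"xyz":[0,-0.0335,0.02],"roll":0,"jaw":0},{"xyz":[0,-0.0335,0.06],"roll":0,"jaw":0},{"xyz":[0,-0.0335,0.1],"roll":0,"jaw":0},{"xyz":[0,-0.0335,0.14],"roll":0,"jaw":0},{"xyz":[0,-0.0335,0.16],"roll":0,"jaw":0},{"xyz":[0,-0.0335,0.17],"roll":0,"jaw":0},{"xyz":[0,-0.0335,0.17],"roll":0,"jaw":0}]' 30
python3 -m pendant '[{"xyz":[0,0,0],"roll":0,"jaw":1},{"xyz":[0,0,0],"roll":0,"jaw":1},{"xyz":[0,0,0],"roll":0,"jaw":1},{"xyz":[0,0,0],"roll":0,"jaw":1},{"xyz":[0,0,0],"roll":0,"jaw":1},{"xyz":[0,0,-0.01],"roll":0,"jaw":1},{"xyz":[0,0,-0.03],"roll":0,"jaw":1},{"xyz":[0,0,-0.06],"roll":0,"jaw":1}]' 30
```

```text
time_s: 18.65
ee_pos: [594.7, 368.9, 50.9]
ee_rot: [180.0, 0.0, -0.0]
force: [-0.5, 0.1, -0.7]
gripper_width: 91.0
time_s: 19.65
ee_pos: [593.0, 368.1, 109.2]
ee_rot: [179.8, 0.3, 0.0]
force: [0.2, 0.6, -3.1]
gripper_width: 80.7
```

```bash
python3 - <<'E'
from h import *
print(env.state()["ee_pos"],env.state()["gripper_width"],env.state()["force"])
im,d=env.grab_frame("top"); P=cloud("top",d); im2,d2=env.grab_frame("scene")
a=cv2.resize(im[120:250,170:330],(500,300)); b=cv2.resize(im2[170:330,160:340],(500,400))
cv2.imwrite("pics/s7.png",np.vstack([b,a])[:,:])
E
```

```text
[592.98587411 368.12476036 109.23809642] 80.66679806710326 [ 0.18564622  0.59974316 -3.13835054]
```

View pics/s7.png

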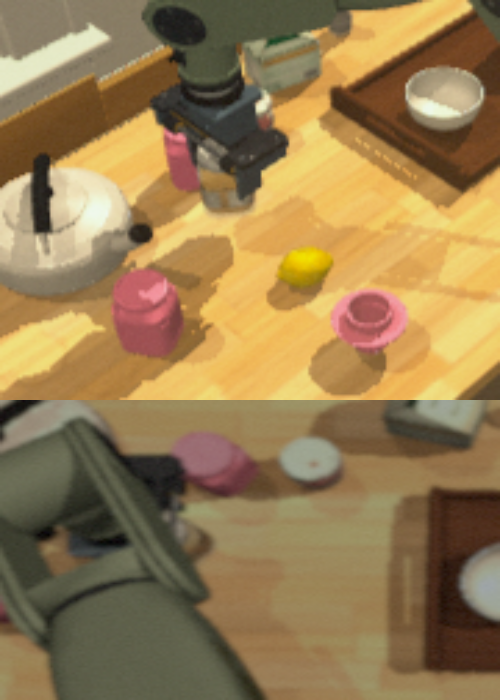

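The jar is held, but across 80.7 mm: it is square and I gripped near its diagonal. I'll set it down, measure its angle and regrip.

```bash
python3 -m pendant '[{"xyz":[0,0,0.02],"roll":0,"jaw":1},{"xyz":[0,0,0.04],"roll":0,"jaw":1},{"xyz":[0,0,0.053],"roll":0,"jaw":1},{"xyz":[0,0,0.058],"roll":0,"jaw":1},{"xyz":[0,0,0.0595],"roll":0,"jaw":1},{"xyz":[0,0,0.0595],"roll":0,"jaw":1},{"xyz":[0,0,0.0595],"roll":0,"jaw":0},{"xyz":[0,0,0.0595],"roll":0,"jaw":0}]' 30
python3 -m pendant '[{"xyz":[0,0,0.0],"roll":0,"jaw":0},{"xyz":[0,0,-0.03],"roll":0,"jaw":0},{"xyz":[0,0,-0.08],"roll":0,"jaw":0},{"xyz":[0,0,-0.13],"roll":0,"jaw":0},{"xyz":[0,0.02,-0.17],"roll":0,"jaw":0},{"xyz":[0,0.07,-0.17],"roll":0,"jaw":0},{"xyz":[0,0.12,-0.17],"roll":0,"jaw":0},{"xyz":[0,0.14,-0.17],"roll":0,"jaw":0}]' 30
python3 - <<'E'
from h import *
f=np.load("top0.npz"); fr=[("before",f["im"],f["d"])]
im,d=env.grab_frame("top"); fr.append(("after",im,d)); np.savez("t7.npz",im=im,d=d)
for n,im,d in fr:
    P=cloud("top",d)
    for lo,hi in ((30,98),(60,98),(75,98),(85,98),(103,120)):
        q=P[160:206,206:250].reshape(-1,3); q=q[(q[:,2]>lo)&(q[:,2]<hi)]
        print(n,lo,hi,len(q),[np.round(x,1) for x in cv2.minAreaRect(q[:,:2].astype(np.float32))],np.median(q[:,2]).round())
c=np.hstack([cv2.resize(x[1][155:210,200:255],(390,390),interpolation=cv2.INTER_CUBIC) for x in fr]); cv2.imwrite("pics/s8.png",np.clip(c*1.5,0,255).astype(np.uint8))
E
```

```text
time_s: 20.75
ee_pos: [595.5, 369.6, 51.9]
ee_rot: [-179.9, -0.1, 0.0]
force: [-0.7, 0.0, -1.0]
gripper_width: 91.1
time_s: 21.75
ee_pos: [594.8, 226.8, 221.8]
ee_rot: [-180.0, -0.0, -0.1]
force: [0.6, 1.3, 0.1]
gripper_width: 91.2
before 30 98 188 [array([618.3, 351.6]), array([ 65.8, 132.1]), np.float64(61.9)] 78.0
before 60 98 133 [array([594.5, 367.9]), array([68.1, 69.7]), np.float64(52.3)] 83.0
before 75 98 96 [array([593.5, 366. ]), array([63.8, 72.5]), np.float64(61.9)] 86.0
before 85 98 53 [array([592.6, 366.2]), array([58.6, 69.5]), np.float64(55.5)] 89.0
before 103 120 326 [array([593.8, 369.3]), array([62. , 62.8]), np.float64(1.5)] 109.0
after 30 98 97 [array([598.5, 345.1]), array([73.5, 31.7]), np.float64(8.9)] 70.0
after 60 98 62 [array([601.2, 344.6]), array([70.3, 28.4]), np.float64(13.2)] 84.0
after 75 98 43 [array([602.9, 345. ]), array([68.2, 25. ]), np.float64(16.0)] 86.0
after 85 98 27 [array([602.9, 345. ]), array([68.2, 25. ]), np.float64(16.0)] 88.0
after 103 120 65 [array([601.3, 346.2]), array([53.7, 14.4]), np.float64(18.0)] 109.0
```

View pics/s8.png

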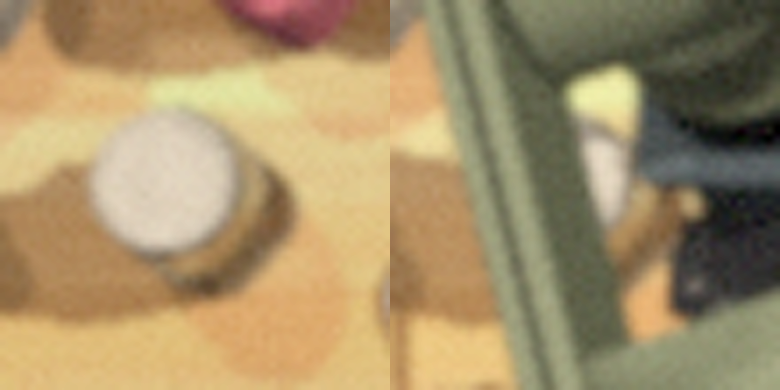

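```bash
python3 -m pendant '[{"xyz":[0,-0.04,0],"roll":10,"jaw":0},{"xyz":[0,-0.09,0],"roll":20,"jaw":0},{"xyz":[0,-0.13,0],"roll":30,"jaw":0},{"xyz":[0,-0.14,0],"roll":40,"jaw":0},{"xyz":[0,-0.14,0],"roll":41,"jaw":0},{"xyz":[0,-0.14,0.04],"roll":41,"jaw":0},{"xyz":[0,-0.14,0.09],"roll":41,"jaw":0},{"xyz":[0,-0.14,0.13],"roll":41,"jaw":0}]' 30
python3 -m pendant '[{"xyz":[0,0,0.025],"roll":0,"jaw":0},{"xyz":[0,0,0.039],"roll":0,"jaw":0},{"xyz":[0,0,0.039],"roll":0,"jaw":0},{"xyz":[0,0,0.039],"roll":0,"jaw":1},{"xyz":[0,0,0.039],"roll":0,"jaw":1},{"xyz":[0,0,0.039],"roll":0,"jaw":1},{"xyz":[0,0,0.039],"roll":0,"jaw":1},{"xyz":[0,0,0.039],"roll":0,"jaw":1}]' 30
```

```text
time_s: 22.8
ee_pos: [594.2, 368.5, 89.6]
ee_rot: [180.0, 0.0, -40.9]
force: [0.3, -0.3, -0.3]
gripper_width: 91.1
time_s: 23.8
ee_pos: [595.0, 369.7, 53.7]
ee_rot: [-179.9, -0.0, -41.0]
force: [-2.0, 0.7, 7.0]
gripper_width: 67.9
```

```bash
python3 -m pendant '[{"xyz":[0,0,-0.01],"roll":0,"jaw":1},{"xyz":[0,0,-0.03],"roll":0,"jaw":1},{"xyz":[0,0,-0.07],"roll":0,"jaw":1},{"xyz":[0,0,-0.11],"roll":-10,"jaw":1},{"xyz":[0,0,-0.14],"roll":-20,"jaw":1},{"xyz":[0,0,-0.15],"roll":-30,"jaw":1},{"xyz":[0,0,-0.15],"roll":-40,"jaw":1},{"xyz":[0,0,-0.15],"roll":-41,"jaw":1}]' 35
python3 -m pendant '[{"xyz":[-0.003,0.04,0],"roll":0,"jaw":1},{"xyz":[-0.008,0.09,0],"roll":0,"jaw":1},{"xyz":[-0.014,0.145,0],"roll":0,"jaw":1},{"xyz":[-0.02,0.2,0],"roll":0,"jaw":1},{"xyz":[-0.026,0.255,0],"roll":0,"jaw":1},{"xyz":[-0.032,0.31,0],"roll":0,"jaw":1},{"xyz":[-0.037,0.36,0],"roll":0,"jaw":1},{"xyz":[-0.039,0.4,0],"roll":0,"jaw":1}]' 35
python3 -m pendant '[{"xyz":[-0.001,0.03,0],"roll":0,"jaw":1},{"xyz":[-0.002,0.055,0],"roll":0,"jaw":1},{"xyz":[-0.002,0.067,0],"roll":0,"jaw":1},{"xyz":[-0.002,0.069,0],"roll":0,"jaw":1},{"xyz":[-0.002,0.069,0],"roll":0,"jaw":1},{"xyz":[-0.002,0.069,0],"roll":0,"jaw":1},{"xyz":[-0.002,0.069,0],"roll":0,"jaw":1},{"xyz":[-0.002,0.069,0],"roll":0,"jaw":1}]' 35
python3 - <<'E'
from h import *
im,d=env.grab_frame("top"); im2,d2=env.grab_frame("scene"); np.savez("t9.npz",im=im,d=d)
a=cv2.resize(im[160:250,290:440],(500,300)); b=cv2.resize(im2[120:260,240:420],(500,389))[:300]
cv2.imwrite("pics/s9.png",np.vstack([a,b]))
E
```

```text
time_s: 24.8
ee_pos: [594.2, 368.4, 201.5]
ee_rot: [179.9, 0.1, -0.1]
force: [0.4, 0.2, -4.4]
gripper_width: 67.7
time_s: 25.8
ee_pos: [554.6, -33.1, 202.0]
ee_rot: [180.0, 0.1, -0.2]
force: [0.6, 0.1, -3.8]
gripper_width: 68.0
time_s: 26.8
ee_pos: [553.7, -99.6, 202.4]
ee_rot: [-180.0, -0.0, 0.0]
force: [-0.9, -0.7, -4.1]
gripper_width: 68.0
```

View pics/s9.png

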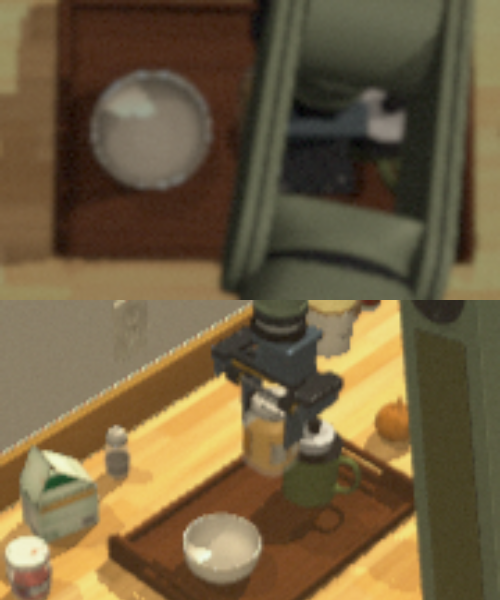

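```bash
python3 -m pendant '[{"xyz":[0,0.0005,0.03],"roll":0,"jaw":1},{"xyz":[0,0.0005,0.06],"roll":0,"jaw":1},{"xyz":[0,0.0005,0.09],"roll":0,"jaw":1},{"xyz":[0,0.0005,0.112],"roll":0,"jaw":1},{"xyz":[0,0.0005,0.125],"roll":0,"jaw":1},{"xyz":[0,0.0005,0.132],"roll":0,"jaw":1},{"xyz":[0,0.0005,0.134],"roll":0,"jaw":1},{"xyz":[0,0.0005,0.134],"roll":0,"jaw":1}]' 35
python3 -m pendant '[{"xyz":[0,0,0.001],"roll":0,"jaw":1},{"xyz":[0,0,0.0018],"roll":0,"jaw":1},{"xyz":[0,0,0.0024],"roll":0,"jaw":1},{"xyz":[0,0,0.0024],"roll":0,"jaw":1},{"xyz":[0,0,0.0024],"roll":0,"jaw":1},{"xyz":[0,0,0.0024],"roll":0,"jaw":1},{"xyz":[0,0,0.0024],"roll":0,"jaw":1},{"xyz":[0,0,0.0024],"roll":0,"jaw":1}]' 35
```

```text
time_s: 27.9
ee_pos: [554.1, -100.6, 69.0]
ee_rot: [180.0, -0.1, 0.0]
force: [0.9, -0.6, -3.4]
gripper_width: 67.8
time_s: 28.9
ee_pos: [553.7, -100.5, 66.0]
ee_rot: [-180.0, -0.0, 0.0]
force: [0.3, -0.4, -5.2]
gripper_width: 68.0
```

```bash
python3 -m pendant '[{"xyz":[0,0,0.0005],"roll":0,"jaw":1},{"xyz":[0,0,0.001],"roll":0,"jaw":1},{"xyz":[0,0,0.0015],"roll":0,"jaw":1},{"xyz":[0,0,0.0015],"roll":0,"jaw":1},{"xyz":[0,0,0.0015],"roll":0,"jaw":1},{"xyz":[0,0,0.0015],"roll":0,"jaw":1},{"xyz":[0,0,0.0015],"roll":0,"jaw":1},{"xyz":[0,0,0.0015],"roll":0,"jaw":1}]' 35
```

```text
time_s: 29.9
ee_pos: [553.7, -100.6, 65.7]
ee_rot: [180.0, -0.0, 0.0]
force: [-2.5, 0.2, 6.1]
gripper_width: 68.3
```

```bash
python3 -m pendant '[{"xyz":[0,0,-0.0005],"roll":0,"jaw":1},{"xyz":[0,0,-0.0005],"roll":0,"jaw":0},{"xyz":[0,0,-0.0005],"roll":0,"jaw":0},{"xyz":[0,0,-0.0005],"roll":0,"jaw":0},{"xyz":[0,0,-0.01],"roll":0,"jaw":0},{"xyz":[0,0,-0.04],"roll":0,"jaw":0},{"xyz":[0,0,-0.09],"roll":0,"jaw":0},{"xyz":[0,0,-0.14],"roll":0,"jaw":0}]' 20
python3 -m pendant '[{"xyz":[-0.01,-0.05,0],"roll":0,"jaw":0},{"xyz":[-0.02,-0.1,0],"roll":0,"jaw":0},{"xyz":[-0.03,-0.16,0],"roll":5,"jaw":0},{"xyz":[-0.045,-0.22,0],"roll":10,"jaw":0},{"xyz":[-0.06,-0.28,0],"roll":15,"jaw":0},{"xyz":[-0.075,-0.34,0],"roll":19,"jaw":0},{"xyz":[-0.09,-0.4,0],"roll":19,"jaw":0},{"xyz":[-0.097,-0.45,0.02],"roll":19,"jaw":0}]' 20
python3 - <<'E'
from h import *
from scipy.optimize import least_squares
im,d=env.grab_frame("top"); P=cloud("top",d); im2,d2=env.grab_frame("scene")
a=cv2.resize(im[160:250,290:440],(500,300)); b=cv2.resize(im2[120:260,240:420],(500,389))[:300]
cv2.imwrite("pics/s10.png",np.vstack([a,b]))
def circ(u,v,r,lo,hi):
    q=P[v-r:v+r+1,u-r:u+r+1].reshape(-1,3); q=q[(q[:,2]>lo)&(q[:,2]<hi)]
    s=least_squares(lambda p:np.hypot(q[:,0]-p[0],q[:,1]-p[1])-p[2],[*q[:,:2].mean(0),30],loss="soft_l1",f_scale=3)
    return s.x.round(1),len(q),np.median(q[:,2]).round(1)
print("honey",circ(370,194,14,115,130),"lid",circ(405,190,18,122,148),"bowl",circ(335,198,20,64,75))
E
```

```text
time_s: 30.9
ee_pos: [553.6, -100.4, 206.5]
ee_rot: [-180.0, -0.0, 0.0]
force: [0.1, -0.1, 0.6]
gripper_width: 91.2
time_s: 31.9
ee_pos: [456.7, 352.6, 186.7]
ee_rot: [-179.7, -0.2, -18.9]
force: [1.3, -0.6, -0.1]
gripper_width: 91.0
honey (array([ 553.2, -100.2,   23. ]), 337, np.float64(121.5)) lid (array([ 562.2, -209. ,   24.2]), 299, np.float64(136.2)) bowl (array([545.5,   9.6,  55.8]), 99, np.float64(67.6))
```

View pics/s10.png

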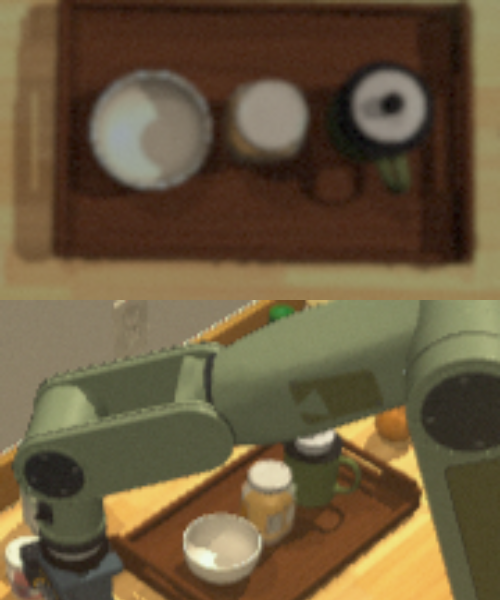

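```bash
python3 -m pendant '[{"xyz":[-0.005,-0.0155,0.02],"roll":0,"jaw":0},{"xyz":[-0.005,-0.0155,0.06],"roll":0,"jaw":0},{"xyz":[-0.005,-0.0155,0.1],"roll":0,"jaw":0},{"xyz":[-0.005,-0.0155,0.135],"roll":0,"jaw":0},{"xyz":[-0.005,-0.0155,0.155],"roll":0,"jaw":0},{"xyz":[-0.005,-0.0155,0.164],"roll":0,"jaw":0},{"xyz":[-0.005,-0.0155,0.164],"roll":0,"jaw":0},{"xyz":[-0.005,-0.0155,0.164],"roll":0,"jaw":1}]' 15
python3 -m pendant '[{"xyz":[0,0,0],"roll":0,"jaw":1},{"xyz":[0,0,0],"roll":0,"jaw":1},{"xyz":[0,0,0],"roll":0,"jaw":1},{"xyz":[0,0,0],"roll":0,"jaw":1},{"xyz":[0,0,0],"roll":0,"jaw":1},{"xyz":[0,0,-0.02],"roll":0,"jaw":1},{"xyz":[0,0,-0.06],"roll":0,"jaw":1},{"xyz":[0,0,-0.1],"roll":0,"jaw":1}]' 15
```

```text
time_s: 33.0
ee_pos: [457.7, 366.1, 21.5]
ee_rot: [-179.9, -0.1, -19.0]
force: [-1.0, 0.4, 0.1]
gripper_width: 84.0
time_s: 34.0
ee_pos: [456.5, 365.5, 120.9]
ee_rot: [179.9, 0.0, -19.0]
force: [0.6, 0.7, -0.3]
gripper_width: 53.4
```

```bash
python3 -m pendant '[{"xyz":[0.02,0.03,-0.03],"roll":0,"jaw":1},{"xyz":[0.045,0.07,-0.05],"roll":-5,"jaw":1},{"xyz":[0.075,0.115,-0.05],"roll":-10,"jaw":1},{"xyz":[0.105,0.16,-0.05],"roll":-15,"jaw":1},{"xyz":[0.135,0.208,-0.05],"roll":-19,"jaw":1},{"xyz":[0.165,0.255,-0.05],"roll":-19,"jaw":1},{"xyz":[0.19,0.293,-0.05],"roll":-19,"jaw":1},{"xyz":[0.1995,0.308,-0.05],"roll":-19,"jaw":1}]' 15
python3 -m pendant '[{"xyz":[0,0,0],"roll":0,"jaw":1},{"xyz":[0,0,0],"roll":0,"jaw":1},{"xyz":[0,0,0.03],"roll":0,"jaw":1},{"xyz":[0,0,0.06],"roll":0,"jaw":1},{"xyz":[0,0,0.08],"roll":0,"jaw":1},{"xyz":[0,0,0.09],"roll":0,"jaw":1},{"xyz":[0,0,0.094],"roll":0,"jaw":1},{"xyz":[0,0,0.094],"roll":0,"jaw":1}]' 15
```

```text
time_s: 35.0
ee_pos: [545.4, 7.5, 170.1]
ee_rot: [180.0, 0.0, -0.2]
force: [0.2, 1.0, -0.7]
gripper_width: 53.8
time_s: 36.0
ee_pos: [545.7, 10.0, 77.0]
ee_rot: [-180.0, -0.1, 0.0]
force: [-0.0, -0.0, -0.6]
gripper_width: 53.0
```

```bash
python3 -m pendant '[{"xyz":[0,0,0.004],"roll":0,"jaw":1},{"xyz":[0,0,0.006],"roll":0,"jaw":1},{"xyz":[0,0,0.006],"roll":0,"jaw":1},{"xyz":[0,0,0.006],"roll":0,"jaw":0.1},{"xyz":[0,0,0.006],"roll":0,"jaw":0.1},{"xyz":[0,0,0.006],"roll":0,"jaw":0.1},{"xyz":[0,0,0.006],"roll":0,"jaw":0.1},{"xyz":[0,0,-0.02],"roll":0,"jaw":0.1}]' 15
python3 -m pendant '[{"xyz":[0,0,-0.05],"roll":0,"jaw":0},{"xyz":[0,0,-0.1],"roll":0,"jaw":0},{"xyz":[-0.02,-0.05,-0.12],"roll":0,"jaw":0},{"xyz":[-0.04,-0.1,-0.12],"roll":0,"jaw":0},{"xyz":[-0.06,-0.15,-0.12],"roll":0,"jaw":0},{"xyz":[-0.08,-0.2,-0.12],"roll":0,"jaw":0},{"xyz":[-0.1,-0.25,-0.12],"roll":0,"jaw":0},{"xyz":[-0.1,-0.29,-0.12],"roll":0,"jaw":0}]' 15
python3 - <<'E'
from h import *
from scipy.optimize import least_squares
im,d=env.grab_frame("top"); P=cloud("top",d); im2,d2=env.grab_frame("scene")
a=cv2.resize(im[130:250,240:480],(640,320)); b=cv2.resize(im2[120:260,230:470],(640,373))[:270]
cv2.imwrite("pics/s11.png",np.vstack([a,b]))
def circ(u,v,r,lo,hi):
    q=P[v-r:v+r+1,u-r:u+r+1].reshape(-1,3); q=q[(q[:,2]>lo)&(q[:,2]<hi)]
    s=least_squares(lambda p:np.hypot(q[:,0]-p[0],q[:,1]-p[1])-p[2],[*q[:,:2].mean(0),30],loss="soft_l1",f_scale=3)
    return s.x.round(1),len(q),np.median(q[:,2]).round(1)
print("honey",circ(370,194,14,115,130),"lid",circ(405,190,18,122,148),"jam",circ(270,147,14,75,95),"onion",circ(465,199,15,40,70))
q=P[178:219,315:356].reshape(-1,3); s=cv2.cvtColor(im,cv2.COLOR_BGR2HSV)[178:219,315:356].reshape(-1,3); k=(s[:,1]>120)&(s[:,0]>18)&(s[:,0]<36)&(q[:,2]>40); q=q[k]
print("lemon",len(q),q.mean(0).round(),q.max(0).round(),[np.round(x) for x in cv2.minAreaRect(q[:,:2].astype(np.float32))])
E
```

```text
time_s: 37.0
ee_pos: [543.7, 9.6, 95.1]
ee_rot: [-180.0, 0.3, 0.0]
force: [0.2, 0.1, -0.1]
gripper_width: 81.8
time_s: 38.0
ee_pos: [443.8, 301.3, 216.9]
ee_rot: [-180.0, 0.0, 0.1]
force: [1.3, -0.4, -0.5]
gripper_width: 91.0
honey (array([ 553.2, -100.2,   23. ]), 335, np.float64(121.8)) lid (array([ 562.2, -209. ,   24.1]), 298, np.float64(136.1)) jam (array([717.2, 229.3,  22.3]), 282, np.float64(84.2)) onion (array([ 555. , -425.3,   23.7]), 318, np.float64(53.2))
lemon 247 [543.  12.  68.] [568.  46.  81.] [array([544.,  11.]), array([47., 70.]), np.float64(2.0)]
```

View pics/s11.png

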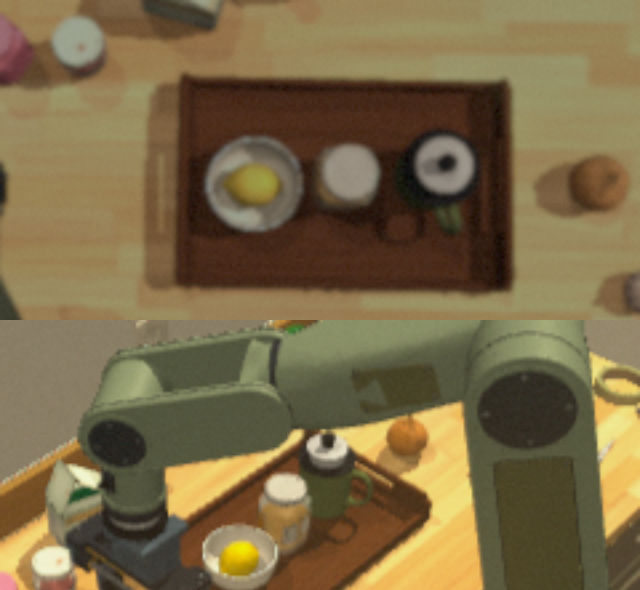

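The final view shows the lemon in the bowl (255,185), honey midway (348,175) and the infuser closed in the mug (443,165). The jam and onion haven't moved. The arm is clear, so I'm handing in.

```bash
python3 -c "
from workcell import env
print(env.job_done(), env.state()['time_s'])"
```

```text
the job is handed in; nothing more can be done
the job is handed in; nothing more can be done
```

The tea tray is laid and handed in, with about 38 s on the robot's clock. I hung the infuser in the mug and closed it with its lid. The honey jar went midway between mug and bowl, and the lemon into the bowl.

**Last checks, from the top camera:**

| Item | Measured | Expected |
|---|---|---|
| Lid | plate at z ≈ 136 mm, centred within about 1 mm of the mug | 137 mm when closed |
| Honey | (553, −100) mm | midpoint (554, −100) mm |
| Lemon | inside the bowl, top at z ≈ 81 mm | about 76 mm if flat on the bowl floor |

The lemon reads about 5 mm high, so it may be resting a little on the bowl's wall, but it is inside and was still.

The mug, jam and onion read within about 2 mm of where they started. The bowl had not moved when I measured it before the lemon went in; after that I only checked it by eye. The pink look-alikes were not touched.

**What went wrong:** my first grip on the honey was across the corners of what turned out to be a square jar. I set it down where it stood and regripped it across its flats (68 mm).

**Forces:** the largest wrist force I saw was about 7 N, read at the end of each move.

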